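# Hold a drawer front against its box for screwing

### The job

I am about to screw the walnut front onto the drawer box from inside: take the walnut front out of the rack, stand it upright on the assembly board with its right-hand end (seen from the robot) up against the end stop and its face flat against the front of the clamped drawer box. Then be my third hand: keep pressing it against the box with a steady push of about 10 N (not under 5, not over 18) and finish while still pressing. Leave the other two fronts in the rack and the tools and supplies on the bench where they are.

Things in the scene. Friction and masses are not known exactly. Their poses are not given: they have to be found in the camera images.
- front_walnut: the dark walnut drawer front, a plain flat slab 240 mm wide, 110 mm high and 18 mm thick, about 0.3 kg, both faces alike; it starts standing on its long edge in one of the rack's three slots. Origin: centre of its underside; x runs through its thickness (square to its faces), y along its width, z up to its top edge
- front_white: a white painted front of the same size, standing in another slot; to be left there. Same origin and axes
- front_green: a green painted front of the same size, standing in another slot; to be left there. Same origin and axes
- rack: wooden rack fixed to the bench, 215 x 170 mm base 12 mm thick, with three parallel slots 68 mm apart along its x; each slot is 22 mm wide between two battens whose tops are 42 mm above the bench. The fronts stand on the base and stick out about 35 mm beyond the rack at each end. Origin: centre of its underside on the bench; the slots run along its y
- jig: assembly board fixed to the bench, faced with slick grey melamine on which a front slides easily, 310 (x) by 320 (y) by 18 mm, carrying the drawer box. Origin: at bench height below the middle of the box's front face; x points into the drawer, square to that face, away from the robot; y to the left along it. 70 mm of board lies bare before the box. Toggle clamps stand beside the box, 115 mm behind its face
- end_stop (a point): the end stop: a wooden block on the board at the right-hand end of the front's place, 30 mm wide, 60 mm long, 45 mm high above the board. This point lies at the foot of its inner face (which looks to +y of the jig), 120 mm right of the middle of the box and 9 mm in front of the box's face. The block reaches from 40 mm before the box's face to 20 mm behind it
- drawer: the plywood drawer box, open at the top, 190 mm wide (y), 180 mm deep (x), 65 mm high, walls 12 mm, clamped on the board and immovable; it sits on 10 mm strips, so its underside is 28 mm and its top rim 93 mm above the bench. Origin: lower edge of the middle of its front face; x points into the drawer. The front stands up 35 mm above its rim when in place, and 25 mm beyond it at each side
- seat (a point): the place on the board's upper side (18 mm above the bench) where the middle of the walnut front's underside belongs: 9 mm in front of the drawer box's front face, in its middle, so that the front touches the box and its right-hand end touches the end stop. Axes as the jig's
- driver: orange and black cordless driver standing on its battery, 200 mm high, 220 mm long; bystander. Origin: centre of its underside
- screw_tray: blue three-part tray of screws, 110 x 160 x 30 mm; bystander. Origin: centre of its underside
- glue: yellow glue bottle, 62 mm in diameter, 185 mm high; bystander. Origin: centre of its underside
- tape: yellow and black tape measure, 80 x 38 x 58 mm; bystander. Origin: centre of its underside
- square: steel combination square lying flat, 300 mm rule; bystander. Origin: under the middle of the rule
- clamp: bar clamp with a wooden handle and red sliding arm, lying flat, 320 mm long; bystander. Origin: under the middle of the bar
There are look-alikes about, which are no part of the job. Leave any yellow look-alike of the front_walnut alone.

How it is judged:
On the way, in this order (a step that is already met when the one before it is completed fails the run):
1. the walnut front is lifted clear of the rack in the fingers (height (world z) of front_walnut above 0.05 m and contact force between the fingers and front_walnut above 1 N and contact force between front_walnut and rack below 0.1 N), for 0.2 s.
2. the walnut front stands on the assembly board, touching the drawer box (contact force between front_walnut and drawer above 1 N and z of front_walnut in the frame of seat below 0.004 m), for 0.1 s.
At the end, for the whole second after the job is handed in: Through the last second the fingers keep the walnut front pushed against the drawer box with 5 to 18 N; it stands on the assembly board (within 3 mm), upright and flat on the box face (0.03 rad, 3 mm), its right-hand end at the end stop (4 mm), at rest (contact force between front_walnut and drawer between 5 and 18 N and contact force between any of the fingers, the arm and front_walnut above 3 N and x of front_walnut in the frame of seat between -0.003 and 0.003 m and y of front_walnut in the frame of seat between -0.004 and 0.004 m and z of front_walnut in the frame of seat between -0.003 and 0.003 m and angle between the x axis of front_walnut and the x axis of drawer, either way round below 0.03 rad and angle between front_walnut's own z axis and vertical below 0.03 rad and linear speed of front_walnut below 0.01 m/s); the arm keeps its last pose, push and grip.
It fails at once if the white or the green front is moved more than 25 mm (distance of any of front_white, front_green from where it was at the start of the episode above 0.025 m).
It fails at once if a bystander (driver, screw tray, glue, tape measure, square, clamp) is moved more than 30 mm (distance of any of driver, screw_tray, glue, tape, square, clamp from where it was at the start of the episode above 0.03 m).
It also fails if it takes over 54 s, if anything falls off the work surface, if the arm or the gripper's body presses on something with over 40 N, if the wrist force passes 120 N, or if a joint passes its speed limit or range.

### The arm

A 7-joint arm with a two-finger parallel gripper is mounted at the origin on the work surface. World frame = base frame: x ahead of the robot, y to its left, z up, the work surface at z = 0. Lengths are in m, angles in rad, forces in N, time in s.
With the tool pointing down it reaches from about 0.4 to 0.875 m from the base axis. Payload 19.3 kg.
Tool frame: the origin (TCP) lies at the very end of the fingers, on their centre line; the grasp point (between the pads) lies 19 mm behind it; z points along the fingers, y is the direction in which the jaws open and shut (so a half turn about z gives the same grasp; the last joint's range is limited). The gripper opens to 85 mm and grips with 20 to 120 N. Pads are 22 mm wide; open, the fingers measure 114 mm over their backs; the gripper's body (76 mm by 85 mm) begins 54 mm behind the grasp point. The pads swing forward as they close: fully open they stand 13 mm farther back than shut.
Start: joints at [1.121, 0.521, -0.036, 1.599, 0.021, 1.021, -0.113], TCP at [0.232, -0.58, 0.231] pointing down, gripper open.
Joint ranges: [-2.91, 2.91], [-0.3, 2.13], [-1.5, 1.42], [0.17, 2.43], [-1.26, 4.41], [0.16, 1.93], [-2.52, 2.52]. Speed limits (rad/s): [1.89, 1.89, 2.39, 2.39, 3.01, 3.01, 3.01].

### API

Orientations are given as a rotation vector (axis times angle).
In Python, from bench import read_state, grab_frame, get_calibration, ctrl gives the robot as it stands.
- The arm moves only by the tool drive_tool, never from a script. Its argument "motion" is a list of rows, each a list of 3 entries, a list of its own where there are three numbers: the shift along the tool's x, y, z in m, then the turn, a rotation vector about the tool's x, y, z in degrees, then the gripper's target within -1 to 1 (shut at 1, half-way at 0, fully open at -1). A call has 1 to 10 rows; each row is the pose to reach, as a shift and turn from the pose measured when the call began, along the tool's axes at that moment; what a row does not reach only later rows make up. A row lasts 1/10 s, in which the tool goes at most 50 mm and 8.59 degrees, less where a joint would pass 70% of its speed; a pose out of reach is approached as far as the arm can. A call with a gripper value outside its range is refused whole. The fingers move at their own pace and stop on an object; "newtons" is the grip in N (left out, the last holds). Time passes only in rows, so rows that repeat a pose let the fingers close. It gives the time, the measured TCP pose, the force and the opening at its end, in the units of the state.
- read_state(): the state, without advancing time (a new reading comes with each control period).
- grab_frame(name): name is "side" or "top"; returns the picture (384x512x3 uint8, blue, green, red); there is no depth.
- get_calibration(name): a dict with "mtx" (3x3 intrinsics, pixels), "eye" and "rotation" of the camera in the world. Camera axes: x right, y down, z forward; pixel columns grow to the right and rows downward; lengths in m; the calibration is good to about 2 mm. A picture is of the moment at which its call begins. get_calibration takes no time and is no camera call.
- ctrl.finish_job(): hands the job in, once; it reports no verdict.
The state is a dict: "time": time; "joints": joint angles; "qvel": joint speeds; "tau": joint torques, N m; "position": TCP position; "eef_rot": TCP orientation; "force": force on the tool from outside, world axes, zero at the start; "moment": the same for the moment, N m; "opening": finger opening in m.
Only numpy, scipy, OpenCV 4.12 (cv2) and the standard library are available. Lean on these libraries where they do the work, as an engineer would, in place of code of your own. Each camera call takes 0.05 s, during which the arm holds its last target.

## Working session

There is one attempt and no reset: what is moved stays moved. The work goes in short steps, Python scripts to look and compute and a tool call to move; the robot and the scene stay as the last step left them, time stands still between calls to the robot, and variables do not carry over. Pictures are saved under pics/ and viewed, and the job is handed in when it is done.

Besides the shell and the picture viewer there is one more tool, called after "Call:" as name(argument=value, ...), one argument or row to a line, values as JSON. drive_tool: Moves the arm, as the interface text tells. Its arguments: {"type":"object","properties":{"motion":{"type":"array"},"newtons":{"type":"number"}},"required":["motion"]}

```bash
mkdir -p pics; ls; python3 - <<'E'
from bench import *
import cv2
s=read_state(); print(s)
for n in("side","top"):
    f=grab_frame(n); cv2.imwrite(f"pics/{n}0.png",f); c=get_calibration(n); print(n,c)
E
```

```text
pics
{'time': 0.0, 'joints': array([ 1.12078379,  0.5220041 , -0.03629721,  1.60001192,  0.02119045,
        1.02105925, -0.11279875]), 'qvel': array([ 6.42087403e-04,  3.98985649e-04,  8.99189082e-04,  6.73488225e-05,
        6.57302756e-04,  1.44553422e-03, -7.38358579e-04]), 'tau': array([-8.72481523e-04, -9.27105474e+01,  1.97957575e+00, -3.69917858e+01,
        1.78499072e-02,  8.30627483e-03,  4.93148161e-05]), 'position': array([ 0.23154737, -0.58017275,  0.23073083]), 'eef_rot': array([-3.08408446e+00, -5.92767176e-01,  4.54089111e-04]), 'force': array([-0.85705669,  0.31647744, -0.55560573]), 'moment': array([ 0.02443021,  0.01011224, -0.03682079]), 'opening': 0.08572834609958498}
side {'mtx': array([[367.92432441,   0.        , 259.9243329 ],
       [  0.        , 367.92432441, 194.47599234],
       [  0.        ,   0.        ,   1.        ]]), 'eye': array([0.38023595, 0.93005798, 0.77083008]), 'rotation': array([-0.16454638,  2.75812477, -1.37392134])}
top {'mtx': array([[481.14873311,   0.        , 250.78740761],
       [  0.        , 481.14873311, 187.05375371],
       [  0.        ,   0.        ,   1.        ]]), 'eye': array([0.39905149, 0.01550274, 1.80612505]), 'rotation': array([-2.17761881,  2.22037572, -0.07808754])}
```

View pics/side0.png

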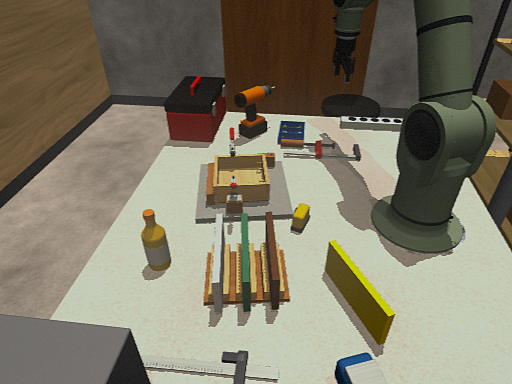

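View pics/top0.png

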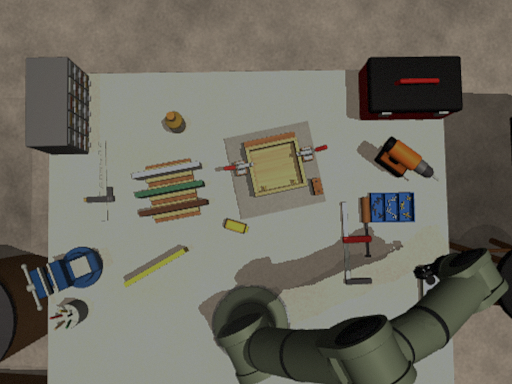

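Candidates: the walnut front is at (173,208) in the top view, in the slot nearest the robot. The green one is at (169,190), the white one at (167,170), and the loose yellow look-alike at (155,266). I choose the dark brown one and check it in close crops.

```bash
python3 - <<'E'
import cv2
t=cv2.imread("pics/top0.png"); s=cv2.imread("pics/side0.png")
cv2.imwrite("pics/t_rack.png",cv2.resize(t[145:235,120:240],None,fx=6,fy=6,interpolation=cv2.INTER_CUBIC))
cv2.imwrite("pics/t_jig.png",cv2.resize(t[115:225,215:335],None,fx=5,fy=5,interpolation=cv2.INTER_CUBIC))
cv2.imwrite("pics/s_rack.png",cv2.resize(s[140:310,190:310],None,fx=3.5,fy=3.5,interpolation=cv2.INTER_CUBIC))
E
```

```text
(no output)
```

View pics/t_rack.png

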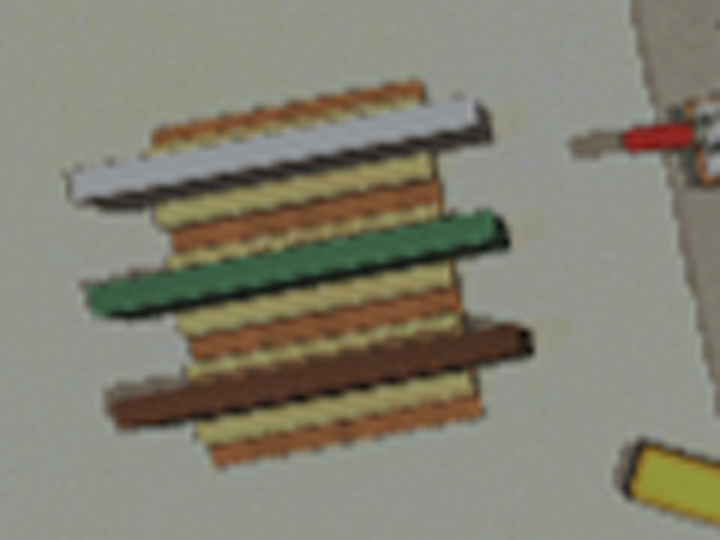

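View pics/t_jig.png

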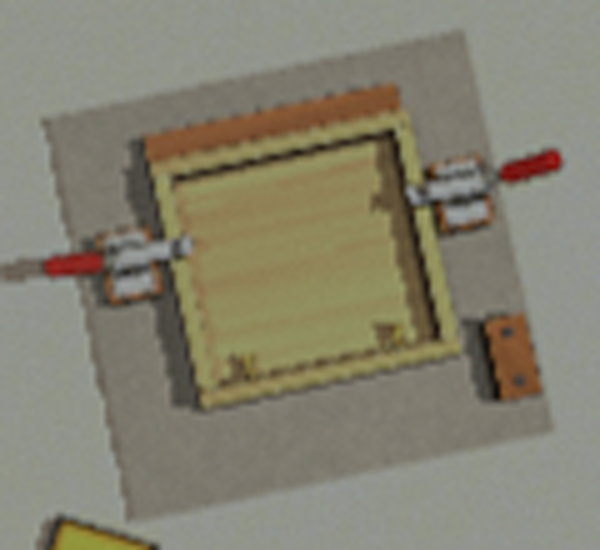

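View pics/s_rack.png

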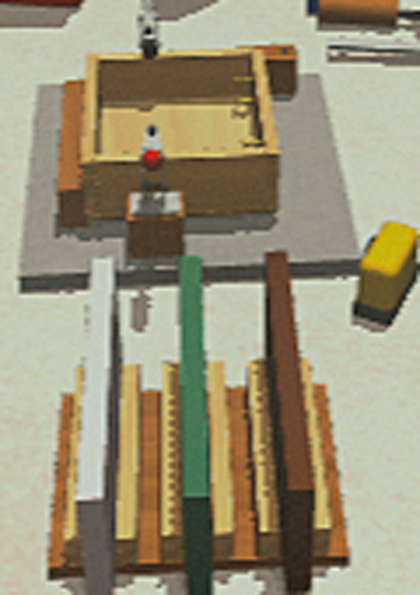

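```bash
cat > h.py <<'E'
import numpy as np, cv2
from scipy.spatial.transform import Rotation as R
from scipy.optimize import least_squares
from bench import *
def proj(n,P):
    c=get_calibration(n); M=R.from_rotvec(c['rotation']).as_matrix()
    q=(np.atleast_2d(P)-c['eye'])@M; q=q@c['mtx'].T; return q[:,:2]/q[:,2:]
def place(p,L):
    L=np.atleast_2d(L); c,s=np.cos(p[2]),np.sin(p[2])
    return np.c_[p[0]+c*L[:,0]-s*L[:,1],p[1]+s*L[:,0]+c*L[:,1],L[:,2]]
def fit(p0,obs):
    # obs: list of (cam, pix(2), local(3))
    def f(p): return np.concatenate([proj(n,place(p,l))[0]-u for n,u,l in obs])
    r=least_squares(f,p0,loss='soft_l1'); return r.x,f(r.x).reshape(-1,2)
def crop(pt,off,k): return (np.array(pt)+.5)/k-.5+np.array(off)
E
python3 - <<'E'
from h import *
np.set_printoptions(precision=4,suppress=True)
J=lambda p:crop(p,(215,115),5)
obs=[("top",J(a),b) for a,b in [((42,118),(.24,.16,.018)),((463,30),(.24,-.16,.018)),((553,430),(-.07,-.16,.018)),((130,520),(-.07,.16,.018)),
((203,408),(0,.095,.093)),((463,352),(0,-.095,.093)),((155,165),(.18,.095,.093)),((405,110),(.18,-.095,.093)),
((487,318),(.02,-.12,.063)),((525,313),(.02,-.15,.063)),((541,395),(-.04,-.15,.063)),((500,398),(-.04,-.12,.063))]]
p,r=fit([.5,-.05,.2],obs); print("jig",p); print(r)
K=lambda p:crop(p,(120,145),6)
w=[("top",K(a),b) for a,b in [((107,393),(.009,.12,.122)),((118,430),(-.009,.12,.122)),((520,324),(.009,-.12,.122)),((527,345),(-.009,-.12,.122))]]
w2,r=fit([.4,.25,.2],w);print("walnut",w2);print(r)
S=lambda p:crop(p,(190,140),3.5)
for a,b in [((265,253),(.009,-.12,.122)),((288,252),(-.009,-.12,.122)),((289,490),(.009,.12,.122)),((312,488),(-.009,.12,.122))]: print("side",proj("side",place(w2,b))[0]-S(a))
for a,b in [((83,155),(.0+.18,.095,.093)),((278,155),(0,.095,.093)),((20,280),(.24,.16,.018)),((358,240),(-.07,.16,.018))]: print("sidejig",proj("side",place(p,b))[0]-S(a))
E
```

```text
jig [ 0.482  -0.1165  0.1936]
[[ 0.9037 -0.1662]
 [ 0.0235 -0.286 ]
 [ 0.1682  0.329 ]
 [ 0.7606  0.5752]
 [-0.2752  0.0578]
 [-0.3216  0.029 ]
 [-1.336  -0.4181]
 [ 0.3594 -0.4495]
 [-0.6947  0.5264]
 [-0.2674 -0.2063]
 [ 0.1541 -0.5111]
 [ 0.3138  0.6317]]
walnut [0.4315 0.2652 0.1664]
[[ 0.8487  0.4981]
 [-0.093  -0.5849]
 [-0.1763 -0.7147]
 [-0.4153  0.8444]]
side [ 0.3452 -1.2821]
side [ 0.265  -1.1992]
side [-0.2588 -0.9876]
side [ 1.1583 -0.718 ]
sidejig [0.2382 2.0783]
sidejig [ 1.2975 -0.4456]
sidejig [ 0.2925 -1.2261]
sidejig [1.9862 5.3571]
```

```bash
cat >> h.py <<'E'
def goal(pos,yaw,tilt=0.0,verbose=True):
    """world TCP goal, tool z down, tool y along world yaw direction (mod pi). tilt: about tool x, deg. -> shift, turn in tool frame now"""
    s=read_state(); C=R.from_rotvec(s['eef_rot']); best=None
    for k in (0,np.pi):
        a=yaw+k; y=np.array([np.cos(a),np.sin(a),0]); z=np.array([0,0,-1.]); x=np.cross(y,z)
        G=R.from_matrix(np.c_[x,y,z])*R.from_euler('x',tilt if k==0 else -tilt,degrees=True)
        t=(C.inv()*G).as_rotvec(degrees=True)
        d=C.inv().apply(np.array(pos)-s['position'])
        print("k",k,"shift",d.round(4),"turn",t.round(2),"j7",s['joints'][6].round(2))
E
python3 - <<'E'
from h import *
np.set_printoptions(precision=4,suppress=True)
s=read_state(); print(R.from_rotvec(s['eef_rot']).as_matrix(), s['time'])
goal((.45,-.2,.33),.166)
t=cv2.imread("pics/top0.png")
p=[.482,-.1165,.1936];w=[.4315,.2652,.1664]
def draw(im,n,p,L):
    u=proj(n,place(p,L)); cv2.polylines(im,[np.round((u+.5)*4*4-8).astype(int).reshape(-1,1,2)],True,(255,0,255),1,cv2.LINE_AA,2)
for n in("top",):
    im=cv2.resize(cv2.imread(f"pics/{n}0.png"),None,fx=4,fy=4,interpolation=cv2.INTER_CUBIC)
    b=lambda x0,x1,y,z:[(x0,y,z),(x1,y,z),(x1,-y,z),(x0,-y,z)]
    draw(im,n,p,b(-.07,.24,.16,.018));draw(im,n,p,b(0,.18,.095,.093));draw(im,n,p,[(-.04,-.12,.063),(-.04,-.15,.063),(.02,-.15,.063),(.02,-.12,.063)])
    draw(im,n,w,b(-.009,.009,.12,.122))
    cv2.imwrite("pics/ov1.png",im[480:940,520:1320])
# bystanders ground coords
for nm,u,z in [("tape",(235,226),.058),("clampL",(240,168),.1),("glue",(175,121),.15)]:
    f=lambda q:proj("top",[[q[0],q[1],z]])[0]-u
    print(nm,least_squares(f,[.4,0]).x)
E
```

```text
[[ 0.9287  0.3708 -0.0005]
 [ 0.3708 -0.9287  0.0009]
 [-0.0001 -0.001  -1.    ]] 0.1
k 0 shift [ 0.3438 -0.2722 -0.099 ] turn [ -0.05  -0.04 -77.75] j7 -0.11
k 3.141592653589793 shift [ 0.3438 -0.2722 -0.099 ] turn [ -0.04   0.06 102.25] j7 -0.11
tape [0.3587 0.0503]
clampL [0.5651 0.0279]
glue [0.728  0.2499]
```

View pics/ov1.png

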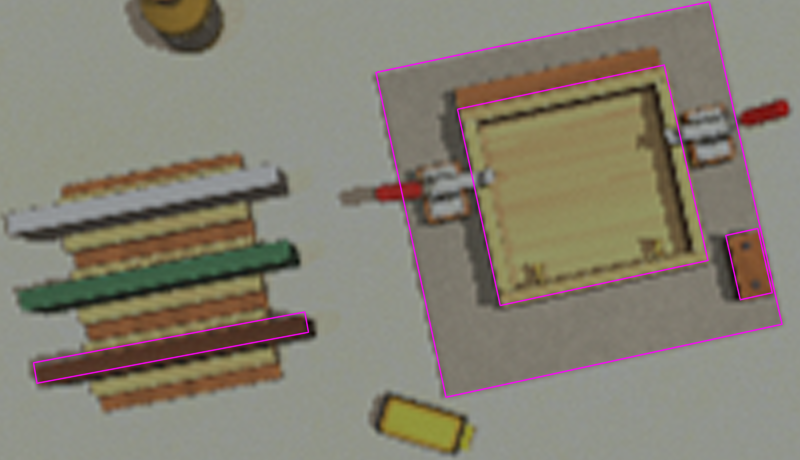

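The overlay fits the board, box, stop and walnut front within about 1 px. The walnut in the nearest slot is confirmed as the target.

Call:
drive_tool(
  motion=[
    [[0.03,-0.02,-0.1],[0,0,-8],0.0],
    [[0.34,-0.27,-0.1],[0,0,-77.7],0.0],
    [[0.34,-0.27,-0.1],[0,0,-77.7],0.0],
    [[0.34,-0.27,-0.1],[0,0,-77.7],0.0],
    [[0.34,-0.27,-0.1],[0,0,-77.7],0.0],
    [[0.34,-0.27,-0.1],[0,0,-77.7],0.0],
    [[0.34,-0.27,-0.1],[0,0,-77.7],0.0],
    [[0.34,-0.27,-0.1],[0,0,-77.7],0.0],
    [[0.34,-0.27,-0.1],[0,0,-77.7],0.0],
    [[0.34,-0.27,-0.1],[0,0,-77.7],0.0],
  ],
  newtons=40,
)

```text
time: 1.1
position: [0.4491, -0.1994, 0.3317]
eef_rot: [-2.019, -2.407, -0.003]
force: [1.0, -0.9, -0.4]
opening: 0.0427
```

```bash
python3 - <<'E'
from h import *
s=read_state();print(s['joints'].round(3),s['position'],s['time'])
goal((.4315,.265,.25),.175)
E
```

```text
[ 0.714  0.234 -0.502  1.788  0.121  1.15   0.35 ] [ 0.44906579 -0.19940686  0.33168543] 1.1
k 0 shift [0.4603 0.0634 0.0824] turn [ 0.06 -0.08 -0.  ] j7 0.35
k 3.141592653589793 shift [0.4603 0.0634 0.0824] turn [-1.3e-01 -9.0e-02  1.8e+02] j7 0.35
```

Call:
drive_tool(
  motion=[
    [[0.46,0.063,0.0],[0,0,0],0.0],
    [[0.46,0.063,0.0],[0,0,0],0.0],
    [[0.46,0.063,0.0],[0,0,0],0.0],
    [[0.46,0.063,0.0],[0,0,0],0.0],
    [[0.46,0.063,0.0],[0,0,0],0.0],
    [[0.46,0.063,0.0],[0,0,0],0.0],
    [[0.46,0.063,0.0],[0,0,0],0.0],
    [[0.46,0.063,0.0],[0,0,0],0.0],
    [[0.46,0.063,0.05],[0,0,0],0.0],
    [[0.46,0.063,0.1],[0,0,0],0.0],
  ],
)

```text
time: 2.1
position: [0.4316, 0.2592, 0.2569]
eef_rot: [2.017, 2.408, 0.01]
force: [1.8, -0.5, -1.1]
opening: 0.043
```

```bash
python3 - <<'E'
from h import *
s=read_state();print(s['joints'].round(3),s['position'],s['time'])
goal((.4315,.265,.095),.175)
f=grab_frame("side");cv2.imwrite("pics/s1.png",cv2.resize(f[130:330,150:350],None,fx=3,fy=3))
E
```

```text
[-0.056  0.378 -0.772  1.86   0.307  1.019 -0.779] [0.43164116 0.25918359 0.25685941] 2.1
k 0 shift [5.100e-03 1.000e-04 1.619e-01] turn [ 0.28 -0.23  0.07] j7 -0.78
k 3.141592653589793 shift [5.100e-03 1.000e-04 1.619e-01] turn [   0.35    0.44 -179.93] j7 -0.78
```

View pics/s1.png

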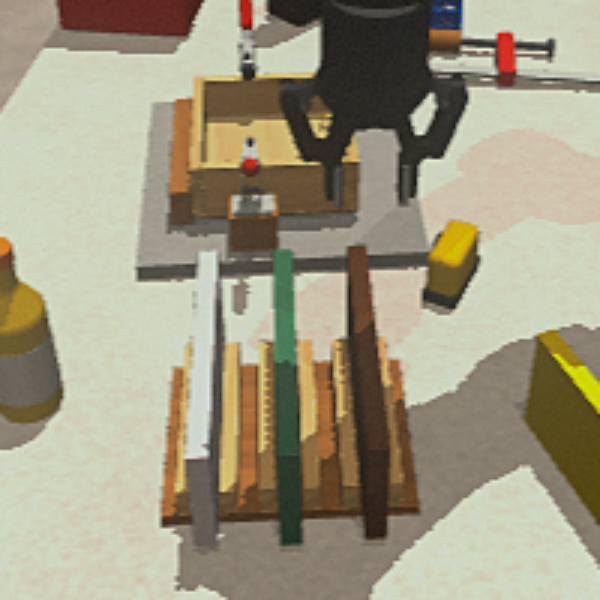

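The fingers hang over the walnut front at about (370,200) in the crop, straddling its line. The other fronts are clear. Descending.

Call:
drive_tool(
  motion=[
    [[0.005,0,0.04],[0.28,-0.23,0],0.0],
    [[0.005,0,0.08],[0.28,-0.23,0],0.0],
    [[0.005,0,0.12],[0.28,-0.23,0],0.0],
    [[0.005,0,0.14],[0.28,-0.23,0],0.0],
    [[0.005,0,0.155],[0.28,-0.23,0],0.0],
    [[0.005,0,0.162],[0.28,-0.23,0],0.0],
    [[0.005,0,0.162],[0.28,-0.23,0],0.0],
  ],
)

```text
time: 2.85
position: [0.4271, 0.2631, 0.0868]
eef_rot: [-2.013, -2.406, 0.014]
force: [-0.2, -0.7, 0.3]
opening: 0.0428
```

```bash
python3 - <<'E'
from h import *
s=read_state();print(s['joints'].round(3),s['position'],s['time'],s['force'])
goal((.4315,.265,.095),.175)
f=grab_frame("side");cv2.imwrite("pics/s2.png",cv2.resize(f[130:330,150:350],None,fx=3,fy=3))
E
```

```text
[-0.205  0.62  -0.624  2.005  0.551  0.699 -1.001] [0.42705409 0.263125   0.08675452] 2.85 [-0.18600481 -0.6936315   0.33962748]
k 0 shift [ 0.001   0.0046 -0.0083] turn [-0.57  0.14  0.13] j7 -1.0
k 3.141592653589793 shift [ 0.001   0.0046 -0.0083] turn [  -0.22   -0.9  -179.87] j7 -1.0
```

View pics/s2.png

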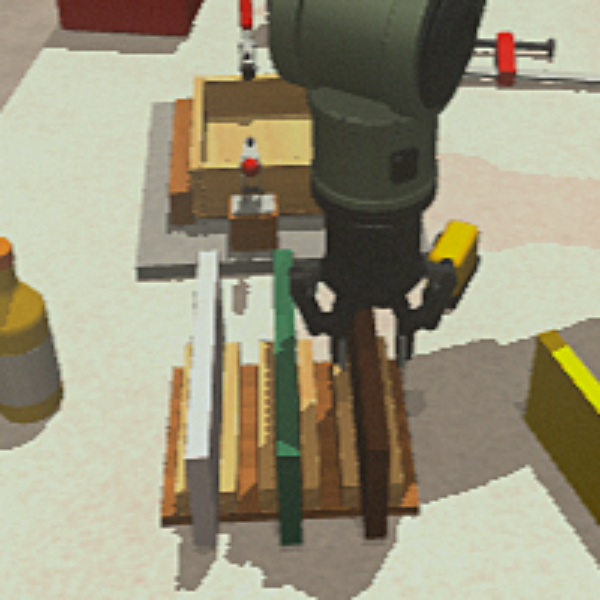

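Both fingers straddle the walnut at about (370,345), well clear of the green. I trim the pose first, then close.

Call:
drive_tool(
  motion=[
    [[0.001,0.0045,-0.008],[-0.57,0.14,0],0.0],
    [[0.001,0.0045,-0.008],[-0.57,0.14,0],0.0],
    [[0.001,0.0045,-0.008],[-0.57,0.14,0],0.0],
    [[0.001,0.0045,-0.008],[-0.57,0.14,0],0.0],
  ],
)

```text
time: 3.3
position: [0.4318, 0.2651, 0.0957]
eef_rot: [2.016, 2.409, 0.002]
force: [0.2, -0.1, -0.5]
opening: 0.0427
```

```bash
python3 - <<'E'
from h import *
goal((.4315,.265,.095),.175)
E
```

```text
k 0 shift [-0.0001 -0.0003  0.0007] turn [ 0.08 -0.02  0.12] j7 -0.99
k 3.141592653589793 shift [-0.0001 -0.0003  0.0007] turn [ 4.0000e-02  1.3000e-01 -1.7988e+02] j7 -0.99
```

Close.

Call:
drive_tool(
  motion=[
    [[0,0,0],[0,0,0],0.6],
    [[0,0,0],[0,0,0],0.8],
    [[0,0,0],[0,0,0],1.0],
    [[0,0,0],[0,0,0],1.0],
    [[0,0,0],[0,0,0],1.0],
    [[0,0,0],[0,0,0],1.0],
    [[0,0,0],[0,0,0],1.0],
    [[0,0,0],[0,0,0],1.0],
  ],
  newtons=60,
)

```text
time: 4.1
position: [0.4319, 0.2651, 0.0959]
eef_rot: [2.016, 2.409, 0.002]
force: [-0.5, -2.3, 5.9]
opening: 0.0167
```

Call:
drive_tool(
  motion=[
    [[0,0,-0.01],[0,0,0],1.0],
    [[0,0,-0.03],[0,0,0],1.0],
    [[0,0,-0.05],[0,0,0],1.0],
    [[0,0,-0.07],[0,0,0],1.0],
    [[0,0,-0.09],[0,0,0],1.0],
    [[0,0,-0.1],[0,0,0],1.0],
    [[0,0,-0.1],[0,0,0],1.0],
    [[0,0,-0.1],[0,0,0],1.0],
  ],
)

```text
time: 4.9
position: [0.4316, 0.2647, 0.1954]
eef_rot: [2.016, 2.408, 0.001]
force: [-0.3, 0.8, -3.4]
opening: 0.0173
```

```bash
python3 - <<'E'
from h import *
s=read_state();print(s['joints'].round(3),s['position'],s['time'],s['force'],s['opening'])
j=[.482,-.1165,.1936]
g=place(j,[-.05,.02,.19])[0]; print(g); goal(g,.1936)
f=grab_frame("side");cv2.imwrite("pics/s3.png",cv2.resize(f[100:320,150:350],None,fx=2.7,fy=2.7))
f=grab_frame("top");cv2.imwrite("pics/t3.png",cv2.resize(f[135:255,110:330],None,fx=3.5,fy=3.5))
E
```

```text
[-0.11   0.463 -0.734  1.92   0.392  0.905 -0.862] [0.43158973 0.26474861 0.19542292] 4.9 [-0.252298    0.78183964 -3.37925769] 0.01733585733260076
[ 0.42908624 -0.10649328  0.19      ]
k 0 shift [-0.365  -0.0678  0.0054] turn [ 0.07  0.01 -0.96] j7 -0.86
k 3.141592653589793 shift [-0.365  -0.0678  0.0054] turn [ 1.0000e-02 -1.1000e-01  1.7904e+02] j7 -0.86
```

View pics/s3.png

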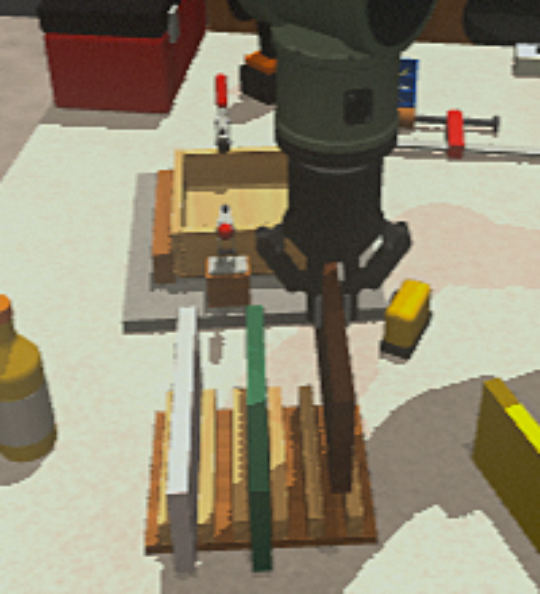

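View pics/t3.png

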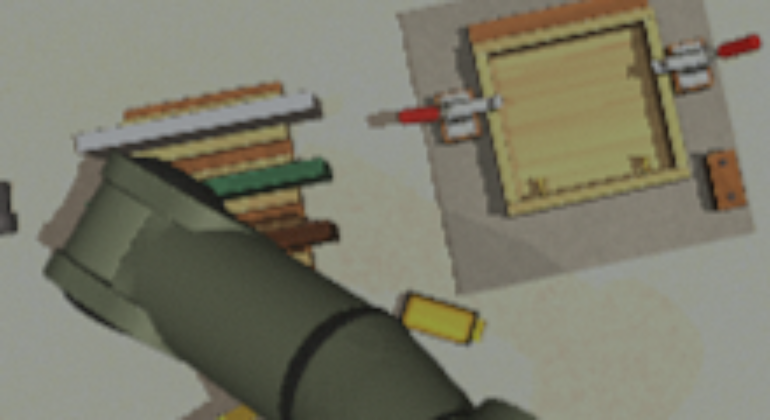

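The front is held and clear of the rack, with its near end at about (340,480) and the neighbours untouched. Carry it over.

Call:
drive_tool(
  motion=[
    [[-0.03,-0.006,0],[0,0,-0.2],1.0],
    [[-0.07,-0.013,0],[0,0,-0.4],1.0],
    [[-0.11,-0.02,0],[0,0,-0.6],1.0],
    [[-0.15,-0.028,0.005],[0,0,-0.95],1.0],
    [[-0.2,-0.037,0.005],[0,0,-0.95],1.0],
    [[-0.25,-0.046,0.005],[0,0,-0.95],1.0],
    [[-0.3,-0.056,0.005],[0,0,-0.95],1.0],
    [[-0.34,-0.063,0.005],[0,0,-0.95],1.0],
    [[-0.365,-0.068,0.005],[0,0,-0.95],1.0],
    [[-0.365,-0.068,0.005],[0,0,-0.95],1.0],
  ],
)

```text
time: 6.0
position: [0.428, -0.11, 0.1892]
eef_rot: [-2.002, -2.42, 0.002]
force: [0.9, 0.3, -3.2]
opening: 0.0169
```

Call:
drive_tool(
  motion=[
    [[0,0,0],[0,0,0],1.0],
    [[0,0,0],[0,0,0],1.0],
  ],
)

```text
time: 6.2
position: [0.4277, -0.1095, 0.1888]
eef_rot: [-2.001, -2.42, 0.002]
force: [-0.0, 0.6, -2.9]
opening: 0.0172
```

```bash
python3 - <<'E'
from h import *
s=read_state();print(s['joints'].round(3),s['position'],s['time'],s['force'],s['opening'])
j=[.482,-.1165,.1936]
g=place(j,[-.04,.015,.115])[0]; print(g); goal(g,.1936)
f=grab_frame("side");cv2.imwrite("pics/s4.png",cv2.resize(f[80:260,150:350],None,fx=3.5,fy=3.2))
cv2.imwrite("pics/s4raw.png",f)
f=grab_frame("top");cv2.imwrite("pics/t4.png",cv2.resize(f[115:245,190:340],None,fx=4.5,fy=4.5))
E
```

```text
[ 0.673  0.358 -0.683  2.079  0.311  0.807 -0.008] [ 0.42773452 -0.10952016  0.18880003] 6.2 [-0.01313366  0.6271622  -2.87572963] 0.017211293118037645
[ 0.43986139 -0.10947595  0.115     ]
k 0 shift [-0.0023  0.0121  0.0738] turn [-0.12 -0.03 -0.25] j7 -0.01
k 3.141592653589793 shift [-0.0023  0.0121  0.0738] turn [-4.0000e-02  1.8000e-01  1.7975e+02] j7 -0.01
```

View pics/s4.png

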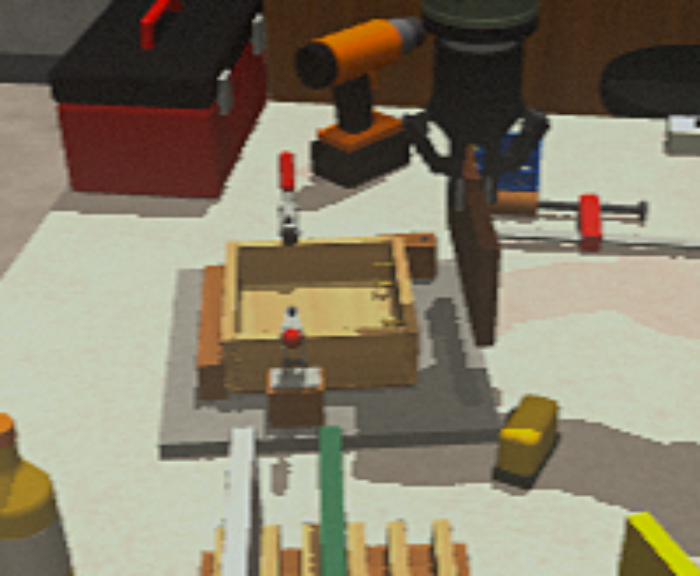

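View pics/t4.png

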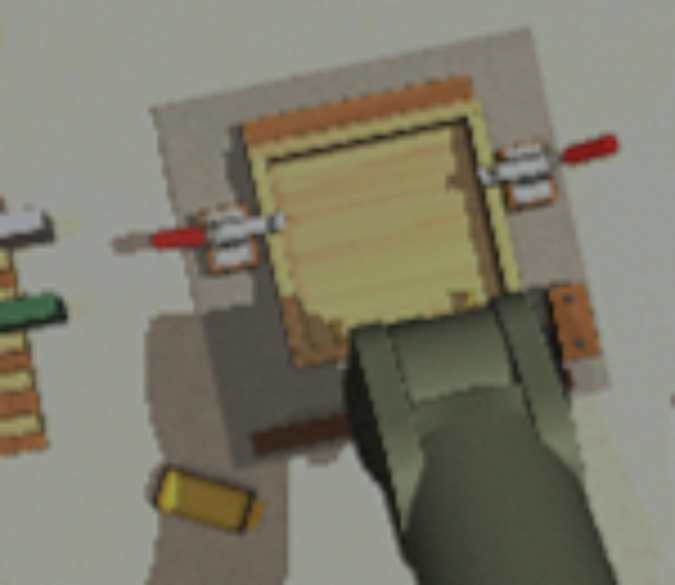

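The front hangs in the gripper before the box. Its left end is at (255,440) and its right end just shows at about (568,380), clear of the stop at (573,320). I measure how it sits in the hand.

```bash
python3 - <<'E'
from h import *
np.set_printoptions(precision=4,suppress=True)
j=[.482,-.1165,.1936]
s=read_state(); T=s['position']; c,sn=np.cos(j[2]),np.sin(j[2])
d=T[:2]-j[:2]; print("tcp jig",c*d[0]+sn*d[1],-sn*d[0]+c*d[1])
def inv(n,u,z):
    q=least_squares(lambda q:proj(n,[[q[0],q[1],z]])[0]-u,[.45,0]).x; d=q-j[:2]; return np.array([c*d[0]+sn*d[1],-sn*d[0]+c*d[1]])
for u in [(257,455),(252,432)]: print(inv("top",crop(u,(190,115),4.5),.216))
# side: scales 3.5,3.2 off 150,80 ; near bottom corners
for u in [(475,345),(494,343)]: print("bot",inv("side",np.array([(u[0]+.5)/3.5-.5+150,(u[1]+.5)/3.2-.5+80]),.106))
for u in [(472,235),(498,238)]: print("top",inv("side",np.array([(u[0]+.5)/3.5-.5+150,(u[1]+.5)/3.2-.5+80]),.216))
E
```

```text
tcp jig -0.05160789192435865 0.017646654695446996
[-0.0611  0.1387]
[-0.0439  0.1387]
bot [-0.042   0.1379]
bot [-0.0591  0.1359]
top [-0.0378  0.117 ]
top [-0.0589  0.124 ]
```

Call:
drive_tool(
  motion=[
    [[-0.001,0.012,0.01],[-0.12,0,-0.25],1.0],
    [[-0.001,0.012,0.03],[-0.12,0,-0.25],1.0],
    [[-0.001,0.012,0.05],[-0.12,0,-0.25],1.0],
    [[-0.001,0.012,0.065],[-0.12,0,-0.25],1.0],
    [[-0.001,0.012,0.074],[-0.12,0,-0.25],1.0],
    [[-0.001,0.012,0.079],[-0.12,0,-0.25],1.0],
    [[-0.001,0.012,0.081],[-0.12,0,-0.25],1.0],
    [[-0.001,0.012,0.081],[-0.12,0,-0.25],1.0],
    [[-0.001,0.012,0.081],[-0.12,0,-0.25],1.0],
  ],
)

```text
time: 7.2
position: [0.4401, -0.1079, 0.1085]
eef_rot: [1.995, 2.426, 0.001]
force: [0.2, -0.4, -2.7]
opening: 0.0172
```

```bash
python3 - <<'E'
from h import *
np.set_printoptions(precision=4,suppress=True)
s=read_state();print(s['position'],s['time'],s['force'],s['moment'],s['opening'])
j=[.482,-.1165,.1936]
g=place(j,[-.04,.002,.102])[0]; goal(g,.1936)
E
```

```text
[ 0.4401 -0.1079  0.1085] 7.2 [ 0.2452 -0.4125 -2.6928] [-0.0129  0.0044  0.036 ] 0.017153274724487987
k 0 shift [-0.0145 -0.0006  0.0065] turn [0.07 0.01 0.05] j7 -0.15
k 3.141592653589793 shift [-0.0145 -0.0006  0.0065] turn [  -0.02    0.11 -179.95] j7 -0.15
```

Call:
drive_tool(
  motion=[
    [[0,0,0.003],[0,0,0],1.0],
    [[0,0,0.005],[0,0,0],1.0],
    [[0,0,0.005],[0,0,0],1.0],
  ],
)

```text
time: 7.5
position: [0.44, -0.1079, 0.1034]
eef_rot: [1.995, 2.426, 0.001]
force: [0.1, 0.2, -3.7]
opening: 0.0171
```

Call:
drive_tool(
  motion=[
    [[0,0,0.001],[0,0,0],1.0],
    [[0,0,0.0015],[0,0,0],1.0],
    [[0,0,0.0015],[0,0,0],1.0],
  ],
)

```text
time: 7.8
position: [0.4401, -0.1079, 0.1019]
eef_rot: [1.995, 2.426, 0.001]
force: [-1.7, -0.4, -0.5]
opening: 0.017
```

Call:
drive_tool(
  motion=[
    [[-0.004,0,0.0005],[0,0,0],1.0],
    [[-0.008,0,0.0005],[0,0,0],1.0],
    [[-0.012,0,0.0005],[0,0,0],1.0],
    [[-0.014,0,0.0005],[0,0,0],1.0],
    [[-0.014,0,0.0005],[0,0,0],1.0],
  ],
)

```text
time: 8.3
position: [0.4436, -0.1218, 0.1019]
eef_rot: [1.994, 2.425, 0.003]
force: [0.7, 1.4, 8.0]
opening: 0.0167
```

Call:
drive_tool(
  motion=[
    [[-0.001,0,0],[0,0,0],1.0],
    [[-0.002,0,0],[0,0,0],1.0],
    [[-0.002,0,0],[0,0,0],1.0],
  ],
)

```text
time: 8.6
position: [0.444, -0.124, 0.1019]
eef_rot: [1.994, 2.425, 0.003]
force: [0.7, -0.7, 0.8]
opening: 0.0171
```

Call:
drive_tool(
  motion=[
    [[-0.0005,0,0],[0,0,0],1.0],
    [[-0.001,0,0],[0,0,0],1.0],
    [[-0.001,0,0],[0,0,0],1.0],
  ],
)

```text
time: 8.9
position: [0.4442, -0.125, 0.102]
eef_rot: [1.994, 2.424, 0.003]
force: [-0.1, 0.7, 1.0]
opening: 0.017
```

Call:
drive_tool(
  motion=[
    [[-0.0005,0,0],[0,0,0],1.0],
    [[-0.001,0,0],[0,0,0],1.0],
    [[-0.001,0,0],[0,0,0],1.0],
  ],
)

```text
time: 9.2
position: [0.4444, -0.126, 0.1019]
eef_rot: [1.994, 2.424, 0.003]
force: [-0.3, 0.8, -0.2]
opening: 0.0167
```

Call:
drive_tool(
  motion=[
    [[-0.0005,0,0],[0,0,0],1.0],
    [[-0.001,0,0],[0,0,0],1.0],
    [[-0.001,0,0],[0,0,0],1.0],
  ],
)

```text
time: 9.5
position: [0.4446, -0.1269, 0.1019]
eef_rot: [1.994, 2.425, 0.003]
force: [-1.3, 2.3, 1.6]
opening: 0.0171
```

Call:
drive_tool(
  motion=[
    [[-0.0005,0,0],[0,0,0],1.0],
    [[-0.001,0,0],[0,0,0],1.0],
    [[-0.001,0,0],[0,0,0],1.0],
  ],
)

```text
time: 9.8
position: [0.4447, -0.127, 0.102]
eef_rot: [1.994, 2.426, 0.004]
force: [-2.1, 9.3, 4.8]
opening: 0.0169
```

```bash
python3 - <<'E'
from h import *
np.set_printoptions(precision=4,suppress=True)
s=read_state();print(s['position'],s['time'],s['force'],s['moment'],s['opening'])
j=[.482,-.1165,.1936]
g=place(j,[-.009,0,.102])[0]; goal(g,.1936)
f=grab_frame("side");cv2.imwrite("pics/s5.png",cv2.resize(f[100:230,180:310],None,fx=4.5,fy=4.5,interpolation=cv2.INTER_CUBIC))
E
```

```text
[ 0.4447 -0.127   0.102 ] 9.8 [-2.1006  9.2906  4.7674] [ 1.9499  0.6497 -0.1015] 0.016932237008175664
k 0 shift [0.003  0.0296 0.    ] turn [ 0.15 -0.03  0.07] j7 -0.12
k 3.141592653589793 shift [0.003  0.0296 0.    ] turn [   0.04    0.24 -179.93] j7 -0.12
```

View pics/s5.png

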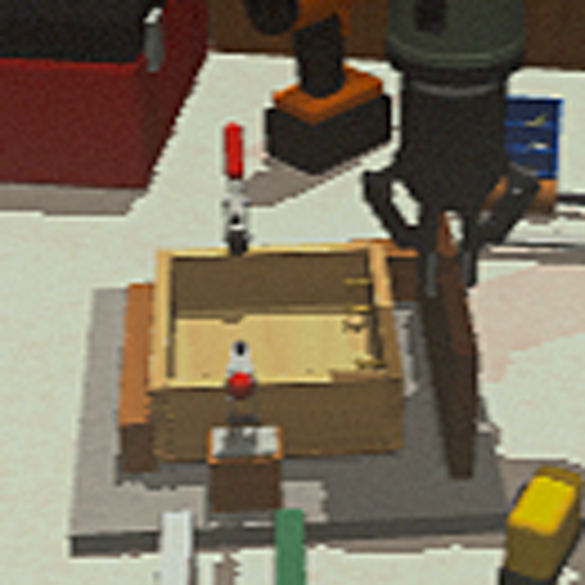

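Right end meets the stop: 9 N in y, front upright on the board (side view, end at about (460,400)). Back off slightly and slide toward the box.

Call:
drive_tool(
  motion=[
    [[0.001,0.002,0],[0.15,0,0],1.0],
    [[0.001,0.008,0],[0.15,0,0],1.0],
    [[0.001,0.014,0],[0.15,0,0],1.0],
    [[0.001,0.02,0],[0.15,0,0],1.0],
    [[0.001,0.024,0],[0.15,0,0],1.0],
    [[0.001,0.025,0],[0.15,0,0],1.0],
    [[0.001,0.025,0],[0.15,0,0],1.0],
    [[0.001,0.025,0],[0.15,0,0],1.0],
  ],
)

```text
time: 10.65
position: [0.469, -0.1211, 0.102]
eef_rot: [-1.995, -2.427, -0.001]
force: [0.3, 0.4, -1.6]
opening: 0.0172
```

Call:
drive_tool(
  motion=[
    [[0,0.0005,0],[0,0,0],1.0],
    [[0,0.001,0],[0,0,0],1.0],
    [[0,0.001,0],[0,0,0],1.0],
  ],
)

```text
time: 10.95
position: [0.4699, -0.121, 0.102]
eef_rot: [-1.995, -2.427, -0.0]
force: [-0.5, 0.4, 0.2]
opening: 0.017
```

Call:
drive_tool(
  motion=[
    [[0,0.0005,0],[0,0,0],1.0],
    [[0,0.001,0],[0,0,0],1.0],
    [[0,0.001,0],[0,0,0],1.0],
  ],
)

```text
time: 11.25
position: [0.4709, -0.1208, 0.102]
eef_rot: [-1.995, -2.427, -0.0]
force: [-0.2, -1.2, -0.0]
opening: 0.0172
```

```bash
python3 - <<'E'
from h import *
np.set_printoptions(precision=4,suppress=True)
s=read_state();print(s['position'],s['time'],s['force'],s['moment'],s['opening'])
j=[.482,-.1165,.1936]
g=place(j,[-.009,0,.102])[0]; goal(g,.1936)
E
```

```text
[ 0.4709 -0.1208  0.102 ] 11.25 [-0.1592 -1.2062 -0.0304] [-0.0886  0.2169  0.0403] 0.01723611249959124
k 0 shift [ 0.0021  0.0027 -0.    ] turn [ 0.   -0.03  0.07] j7 -0.13
k 3.141592653589793 shift [ 0.0021  0.0027 -0.    ] turn [   0.04    0.   -179.93] j7 -0.13
```

Call:
drive_tool(
  motion=[
    [[0,0.0005,0],[0,0,0],1.0],
    [[0,0.001,0],[0,0,0],1.0],
    [[0,0.001,0],[0,0,0],1.0],
  ],
)

```text
time: 11.55
position: [0.472, -0.1206, 0.102]
eef_rot: [-1.995, -2.427, -0.001]
force: [-1.4, 0.3, 0.8]
opening: 0.0171
```

Call:
drive_tool(
  motion=[
    [[0,0.0005,0],[0,0,0],1.0],
    [[0,0.001,0],[0,0,0],1.0],
    [[0,0.001,0],[0,0,0],1.0],
  ],
)

```text
time: 11.85
position: [0.4731, -0.1203, 0.102]
eef_rot: [-1.995, -2.427, -0.001]
force: [-0.7, 0.1, -0.4]
opening: 0.0171
```

Call:
drive_tool(
  motion=[
    [[0,0.0005,0],[0,0,0],1.0],
    [[0,0.0005,0],[0,0,0],1.0],
    [[0,0.0005,0],[0,0,0],1.0],
  ],
)

```text
time: 12.15
position: [0.4736, -0.1203, 0.1019]
eef_rot: [-1.995, -2.427, -0.001]
force: [-1.5, -0.4, -0.5]
opening: 0.0169
```

Call:
drive_tool(
  motion=[
    [[0,0.0005,0],[0,0,0],1.0],
    [[0,0.0005,0],[0,0,0],1.0],
    [[0,0.0005,0],[0,0,0],1.0],
  ],
)

```text
time: 12.45
position: [0.4742, -0.1202, 0.102]
eef_rot: [-1.995, -2.427, -0.001]
force: [-1.0, -0.8, 0.1]
opening: 0.0171
```

Call:
drive_tool(
  motion=[
    [[0,0.0005,0],[0,0,0],1.0],
    [[0,0.0005,0],[0,0,0],1.0],
    [[0,0.0005,0],[0,0,0],1.0],
  ],
)

```text
time: 12.75
position: [0.4747, -0.12, 0.102]
eef_rot: [1.995, 2.427, 0.001]
force: [-1.6, 0.1, -0.2]
opening: 0.0167
```

Call:
drive_tool(
  motion=[
    [[0,0.0005,0],[0,0,0],1.0],
    [[0,0.0005,0],[0,0,0],1.0],
    [[0,0.0005,0],[0,0,0],1.0],
  ],
)

```text
time: 13.05
position: [0.4753, -0.1199, 0.102]
eef_rot: [1.995, 2.427, 0.001]
force: [-0.6, -0.1, 1.1]
opening: 0.0166
```

Call:
drive_tool(
  motion=[
    [[0,0.0005,0],[0,0,0],1.0],
    [[0,0.0007,0],[0,0,0],1.0],
    [[0,0.0007,0],[0,0,0],1.0],
  ],
)

```text
time: 13.35
position: [0.4755, -0.1199, 0.1019]
eef_rot: [-1.994, -2.427, -0.0]
force: [-5.2, -1.2, 5.1]
opening: 0.0174
```

Call:
drive_tool(
  motion=[
    [[0,0.0005,0],[0,0,0],1.0],
    [[0,0.0007,0],[0,0,0],1.0],
    [[0,0.0007,0],[0,0,0],1.0],
  ],
)

```text
time: 13.65
position: [0.4756, -0.1199, 0.1019]
eef_rot: [-1.994, -2.426, 0.002]
force: [-6.9, -0.9, 8.0]
opening: 0.0168
```

```bash
python3 - <<'E'
from h import *
np.set_printoptions(precision=4,suppress=True)
s=read_state();print(s['position'],s['time'],s['force'],s['moment'],s['opening'])
j=[.482,-.1165,.1936]
g=place(j,[-.009,0,.102])[0]; goal(g,.1936)
f=grab_frame("side");cv2.imwrite("pics/s6.png",cv2.resize(f[120:220,190:310],None,fx=5,fy=5,interpolation=cv2.INTER_CUBIC))
E
```

```text
[ 0.4756 -0.1199  0.1019] 13.65 [-6.9405 -0.8611  8.015 ] [-0.1649  1.5765  0.1513] 0.016812772778437447
k 0 shift [ 0.0021 -0.002  -0.0001] turn [-0.09 -0.01  0.08] j7 -0.13
k 3.141592653589793 shift [ 0.0021 -0.002  -0.0001] turn [   0.02   -0.14 -179.92] j7 -0.13
```

View pics/s6.png

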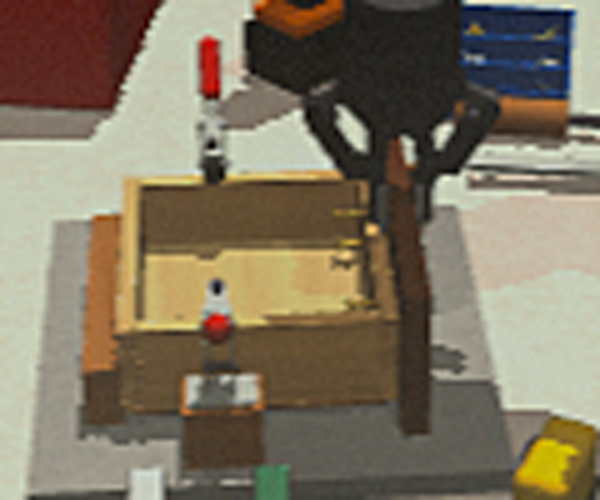

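The front's face touches the box at about (400,330) in the crop and stands on the board, with about 7 N building. Nudge it to the stop again and ease the downward load.

Call:
drive_tool(
  motion=[
    [[-0.0005,0,-0.0002],[0,0,0],1.0],
    [[-0.001,0,-0.0004],[0,0,0],1.0],
    [[-0.001,0,-0.0004],[0,0,0],1.0],
    [[-0.001,0,-0.0004],[0,0,0],1.0],
  ],
)

```text
time: 14.1
position: [0.4757, -0.1208, 0.1022]
eef_rot: [-1.994, -2.426, 0.002]
force: [-1.9, 1.1, -3.6]
opening: 0.0173
```

Call:
drive_tool(
  motion=[
    [[0,0,0],[0,0,0],1.0],
    [[0,0,0],[0,0,0],1.0],
  ],
)

```text
time: 14.3
position: [0.4757, -0.1208, 0.1022]
eef_rot: [-1.994, -2.426, 0.002]
force: [-2.0, -0.1, -4.0]
opening: 0.017
```

```bash
python3 - <<'E'
from h import *
np.set_printoptions(precision=4,suppress=True)
s=read_state();print(s['position'],s['time'],s['force'],s['moment'],s['opening'])
j=[.482,-.1165,.1936]
g=place(j,[-.009,0,.102])[0]; goal(g,.1936)
E
```

```text
[ 0.4757 -0.1208  0.1022] 14.3 [-1.9747 -0.0561 -4.0399] [0.0613 0.2605 0.1601] 0.017020709957572273
k 0 shift [ 0.0031 -0.002   0.0002] turn [-0.1  -0.02  0.08] j7 -0.13
k 3.141592653589793 shift [ 0.0031 -0.002   0.0002] turn [   0.04   -0.15 -179.92] j7 -0.13
```

Call:
drive_tool(
  motion=[
    [[-0.0007,0,0.0002],[0,0,0],1.0],
    [[-0.0007,0.0005,0.0002],[0,0,0],1.0],
    [[-0.0007,0.0008,0.0002],[0,0,0],1.0],
    [[-0.0007,0.0008,0.0002],[0,0,0],1.0],
    [[-0.0007,0.0008,0.0002],[0,0,0],1.0],
    [[-0.0007,0.0008,0.0002],[0,0,0],1.0],
  ],
)

```text
time: 14.9
position: [0.4758, -0.1208, 0.102]
eef_rot: [-1.992, -2.425, 0.003]
force: [-8.7, 4.8, 5.9]
opening: 0.0169
```

```bash
python3 - <<'E'
from h import *
np.set_printoptions(precision=4,suppress=True)
for i in range(3):
    s=read_state();print(s['position'],s['time'],s['force'],s['moment'],s['opening']); grab_frame("side")
E
```

```text
[ 0.4758 -0.1208  0.102 ] 14.9 [-8.727   4.7875  5.8793] [1.0218 1.8397 0.0977] 0.016873992483157695
[ 0.4758 -0.1208  0.102 ] 14.95 [-8.3881  5.1345  5.81  ] [1.0493 1.9111 0.1434] 0.016912743744794144
[ 0.4758 -0.1208  0.102 ] 15.0 [-8.7341  5.76    5.9844] [0.998  1.9391 0.0937] 0.017052943953524517
```

Call:
drive_tool(
  motion=[
    [[-0.0004,0.0005,0.0001],[0,0,0],1.0],
    [[-0.0004,0.0009,0.0001],[0,0,0],1.0],
    [[-0.0004,0.0011,0.0001],[0,0,0],1.0],
    [[-0.0004,0.0011,0.0001],[0,0,0],1.0],
    [[-0.0004,0.0011,0.0001],[0,0,0],1.0],
    [[-0.0004,0.0011,0.0001],[0,0,0],1.0],
    [[-0.0004,0.0011,0.0001],[0,0,0],1.0],
  ],
)

```text
time: 15.75
position: [0.4758, -0.1208, 0.102]
eef_rot: [-1.991, -2.424, 0.005]
force: [-10.7, 3.2, 9.9]
opening: 0.0168
```

```bash
cat > chk.py <<'E'
from h import *
np.set_printoptions(precision=4,suppress=True)
F=[]
for i in range(6):
    s=read_state();F.append(s['force']); f=grab_frame("side" if i%2 else "top"); cv2.imwrite(f"pics/c{i%2}.png",f)
F=np.array(F);c,sn=np.cos(.1936),np.sin(.1936)
print("jig x,y,z force",np.c_[F[:,0]*c+F[:,1]*sn,-F[:,0]*sn+F[:,1]*c,F[:,2]]); print(s['time'],s['position'],R.from_rotvec(s['eef_rot']).as_matrix())
j=[.482,-.1165,.1936]; goal(place(j,[-.009,0,.102])[0],.1936)
a=cv2.imread("pics/c0.png")[135:235,215:335];b=cv2.imread("pics/c1.png")[120:220,190:310]
k=lambda i:cv2.resize(i,None,fx=3.3,fy=4,interpolation=cv2.INTER_CUBIC)
cv2.imwrite("pics/chk%d.png"%int(s['time']*100),np.hstack([k(a),k(b)])); print("chk%d"%int(s['time']*100))
E
python3 chk.py; ls pics
```

```text
jig x,y,z force [[ -9.8601   5.2221   9.9318]
 [ -9.8065   5.1798  10.2575]
 [-10.7246   5.9516  10.3749]
 [-10.0779   5.4373  10.9098]
 [-11.0961   5.6248  11.1731]
 [-11.3667   5.4376  10.5116]]
16.0 [ 0.4758 -0.1208  0.102 ] [[-0.1943  0.9809 -0.0057]
 [ 0.9809  0.1943  0.0002]
 [ 0.0013 -0.0055 -1.    ]]
k 0 shift [ 0.003  -0.0021 -0.    ] turn [-0.31 -0.07  0.11] j7 -0.13
k 3.141592653589793 shift [ 0.003  -0.0021 -0.    ] turn [   0.11   -0.49 -179.89] j7 -0.13
chk1600
c0.png
c1.png
chk1600.png
ov1.png
s1.png
s2.png
s3.png
s4.png
s4raw.png
s5.png
s6.png
s_rack.png
side0.png
t3.png
t4.png
t_jig.png
t_rack.png
top0.png
```

View pics/chk1600.png

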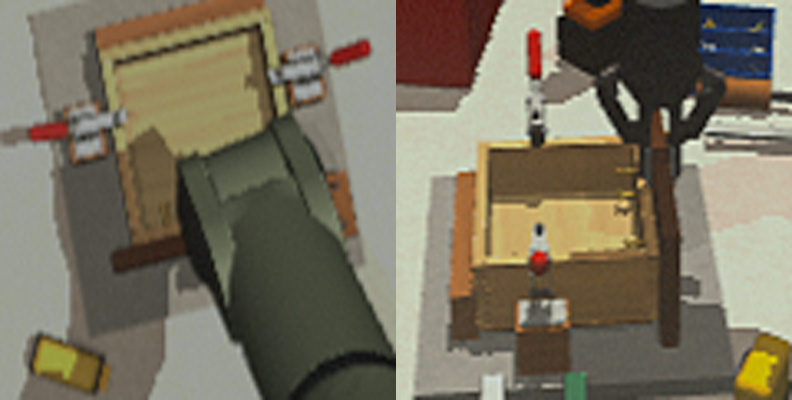

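```bash
python3 chk.py
```

```text
jig x,y,z force [[-10.6382   6.6459  10.76  ]
 [-10.513    4.923   10.7577]
 [-10.7451   5.0728  10.2   ]
 [-10.5352   4.9139   9.9824]
 [-10.3799   5.0714  10.5343]
 [-11.1564   6.1239  11.2543]]
16.3 [ 0.4758 -0.1208  0.102 ] [[-0.1943  0.9809 -0.0057]
 [ 0.9809  0.1943  0.0002]
 [ 0.0013 -0.0055 -1.    ]]
k 0 shift [ 0.003  -0.0021 -0.    ] turn [-0.32 -0.07  0.11] j7 -0.13
k 3.141592653589793 shift [ 0.003  -0.0021 -0.    ] turn [   0.11   -0.49 -179.88] j7 -0.13
chk1630
```

```bash
python3 - <<'E'
from h import *
j=[.482,-.1165,.1936]
out=[]
for n,fn,(r0,c0) in(("top","c0",(165,215)),("side","c1",(135,215))):
    im=cv2.resize(cv2.imread(f"pics/{fn}.png"),None,fx=5,fy=5,interpolation=cv2.INTER_CUBIC)
    def d(L,col):
        u=proj(n,place(j,L)); cv2.polylines(im,[np.round(((u+.5)*5-.5)*16).astype(int).reshape(-1,1,2)],True,col,1,cv2.LINE_AA,4)
    d([(0,.095,.093),(0,-.095,.093),(0.18,-.095,.093),(.18,.095,.093)],(255,0,255))
    d([(-.018,.12,.128),(0,.12,.128),(0,-.12,.128),(-.018,-.12,.128)],(0,255,255))
    d([(-.018,.12,.128),(0,.12,.128),(0,.12,.018),(-.018,.12,.018)],(0,255,0))
    out.append(im[r0*5:r0*5+375,c0*5:c0*5+395])
cv2.imwrite("pics/ov2.png",np.hstack(out))
E
```

```text
(no output)
```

View pics/ov2.png

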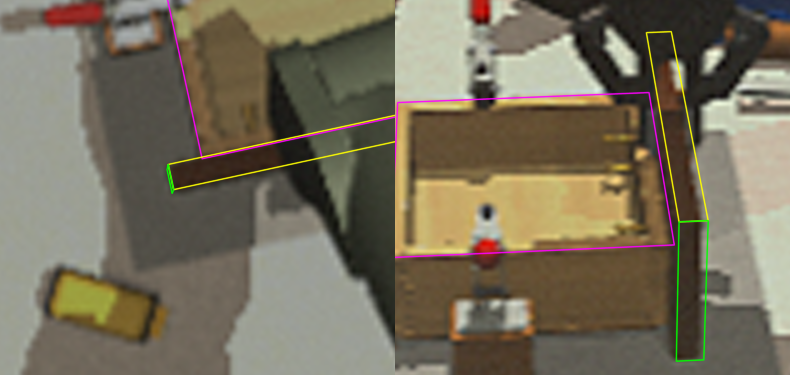

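The overlay of the seated pose matches the front in both views to about 1 px. It is flush with the box and upright on the board, and the force is steady, so I hand in.

```bash
python3 - <<'E'
from bench import *
s=read_state();print(s['time'],s['force'])
print(ctrl.finish_job())
E
```

```text
16.35 [-11.90194997   3.73260002  10.56243609]
the job is handed in; nothing more can be done
None
```

I took the walnut front out of its slot and stood it on the assembly board. I slid it to the end stop and then against the box. The job was handed in at about 16.4 s with the gripper still holding and pressing; the system gave no verdict.

- **Push:** over the last 0.55 s before hand-in, the wrist force along the box's x axis was about 10–11 N and steady. It includes a little sliding friction from the board, so the force on the box itself may be slightly lower.
- **End stop:** the front pressed on the stop with about 5–6 N, and on the first touch it rose to about 9 N. It also presses down on the board: the wrist reads about 10.5 N upward.
- **Position:** the overlay of the expected place matched the front to about 1 px in both camera views. The tool leans by about 0.006 rad, so the front should be well within the 0.03 rad limit.
- **Disagreement:** the box and stop were felt about 2 mm (box) and 2–3 mm (stop) beyond where the camera put them. I trusted the contact forces. The right-hand end is hidden by the arm in the pictures, so only the force confirms it is against the stop.
- **Other objects:** I saw no movement of the other two fronts or the tools in the pictures; I did not measure them.

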